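Load a sleeve on an expanding arbor and set its running fit

TASK

Of the two brass sleeves, take the one whose bore fits over the upright expanding arbor and lower it (do not drop it) over the red thumbscrew and pin, down flat onto the flange. Then turn the thumbscrew clockwise until it is fully home, back it off a quarter turn, and finish while still holding the thumbscrew there in the gripper. Leave the tape roll, the spool and the tin alone.

Things in the scene. Friction and masses are not known exactly. Their poses are not given: they have to be found in the camera images.
- arbor: fixed expanding arbor: grey base plate 120 x 90 x 12 mm (x, y, z), four screw heads near its corners up to 17 mm; dark round flange 68 mm across, top 20 mm above the table; upright steel pin 30 mm across up to 58 mm. Origin: centre of the plate's underside, on the pin's axis; z up. Three brass ribs in the pin move out as the thumbscrew tightens
- seat (a point): centre of the flange's top face, 20 mm above the table, where the sleeve's underside must come to rest; z up along the pin
- thumbscrew (a joint): turn of the thumbscrew about the pin's axis, rad, growing clockwise seen from above (tightening): 0 fully out, 3.0 fully home on a hard stop; starts at 0.3 to 1.5. Friction about 0.05 N m; it stays where it is left. Ribs stand 15 mm from the axis at 0 and 1.1 mm further per rad, just filling the wide sleeve's bore at 3.0
- thumbscrew_grip (a point): middle of the red thumbscrew's wing, 77 mm above the table on the pin's axis. Wing: upright flat bar 27 mm long (point x), 10 mm thick (point y, grip across it), from 64 to 88 mm above the table; collar 25 mm across below it. The wing is narrower than the pin, so the sleeve passes over it; the sleeve's top is then at 56 mm. The point turns with the wing
- sleeve_wide: loose brass sleeve that fits: outside 56 mm across, 36 mm tall, open at both ends, round bore 36.6 mm across; 150 g nominal. Origin: centre of its underside, z up along its bore
- sleeve_narrow: loose brass sleeve that does not fit: outside 56 mm across, 36 mm tall, bore only 23 mm across; otherwise alike. Origin: centre of its underside. The two sleeves change places
- tape_roll: blue roll of tape lying flat, 62 mm across, 18 mm tall; origin: centre of its underside. Leave alone
- spool: blue and white spool, 56 mm across, 40 mm tall, standing; origin: centre of its underside. Leave alone
- screw_box: light grey open tin of screws, 50 x 72 x 22 mm; origin: centre of its underside. Leave alone
Things that resemble listed ones, but are neither listed nor needed, are in the scene too. What is shaped like the sleeve_wide but green or purple is not meant.

How it is judged:
By the outcome, as a careful person would: the job done as asked, in the order asked, and still so for the second after the job is handed in, while the arm keeps its last pose, push and grip.
It also fails if it takes over 61 s, if anything falls off the work surface, if the arm or the gripper's body presses on something with over 40 N, if the wrist force passes 120 N, or if a joint passes its speed limit or range.

ROBOT

A 6-joint arm with a two-finger parallel gripper is mounted at the origin on a cart in front of the work surface, level with it; the furniture and walls round the work are solid. World frame = base frame: x ahead of the robot, y to its left, z up, the work surface at z = 0. Lengths are in m, angles in rad, forces in N, time in s.
With the tool pointing down it reaches from about 0.225 to 0.875 m from the base axis. Payload 3.4 kg.
Tool frame: the origin (TCP) lies midway between the tips of the shut fingers; the grasp point (between the pads) lies 19 mm behind it (manip.pinch_z is the distance from the TCP to the grasp point, in m); z points along the fingers, y is the line along which they close (so a half turn about z gives the same grasp; the last joint's range is limited). The gripper opens to 85 mm and grips with 20 to 120 N. Pads are 22 mm wide; open, the fingers measure 114 mm over their backs; the gripper's body (76 mm by 85 mm) begins 54 mm behind the grasp point. The pads swing forward as they close: fully open they stand 13 mm farther back than shut.
Start: joints at [0.98, 0.276, 1.505, -0, 1.361, -0.121], TCP at [0.26, 0.513, 0.231] pointing down, gripper open.
Joint ranges: [-2.89, 2.89], [-0.75, 2.08], [0.22, 2.7], [-1.18, 4.32], [0.11, 2.71], [-2.7, 2.7]. Speed limits (rad/s): [2.57, 2.57, 3.14, 3.14, 3.14, 3.14].

INTERFACE

Orientations are given as a unit quaternion [w, x, y, z].
In Python, from rig import manip gives the robot as it stands.
- The arm moves only by the tool carry_out, never from a script. Its arguments are lists of equal length, an entry for each row: "delta_pos": the shift along the tool's x, y, z scaled (see below), a list of three; "turn": the turn, a rotation vector about the tool's x, y, z scaled (see below), a list of three; "claw": the closure, from -1 (fully open) to 1 (shut). A call has 1 to 12 rows; each row is the pose to reach, as a shift and turn from the pose commanded when the call began, along the tool's axes at that moment; what a row does not reach only later rows make up. The controller multiplies each number of a shift by 400 mm and each number of a turn by 30 degrees. A row lasts 1/10 s, in which the tool goes at most 50 mm and 8.59 degrees, less where a joint would pass 70% of its speed; a pose out of reach is approached as far as the arm can. A call with a number of a shift or a turn outside -1 to 1 is refused whole. A call with a gripper value outside its range is refused whole. The fingers move at their own pace and stop on an object; "force" is the grip in N (left out, the last holds). Time passes only in rows, so rows that repeat a pose let the fingers close. It gives the time, the measured TCP pose, the force, the opening and the grip force at its end, in the units of the state.
- manip.get_state(): the state, without advancing time (a new reading comes with each control period).
- manip.get_image(name): name is "side" or "top"; returns a dict with "image" (420x560x3 uint8, red, green, blue), "z_map" (420x560 float32, m along the optical axis (not along the pixel's ray), 0 where there is no reading), "fx", "fy", "cx", "cy" (pixels), "world_to_cam" (4x4, takes a point from world to camera coordinates). Camera axes: x right, y down, z forward; pixel columns grow to the right and rows downward; lengths in m; the calibration is good to about 2 mm. A picture is of the moment at which its call begins.
- manip.sign_off(): hands the job in; it is judged then, once.
Trained networks look in the newest picture that a camera, given by its name, has taken for a name from the list of things; names that differ only in an ending like _2 or _b are one class to them, and where a whole thing is asked for, a point or a joint stands for the part that bears it (a point fixed in the world has none). Each returns a list of dicts, best first, with "score" (0 to 1); they miss things now and then, are a little off and sometimes report something else, mostly with a low value. They report only what shows in the picture. A call takes as long as a camera call. They do not tell look-alikes from the thing itself.
- manip.spot_in(camera, query): "point" ([x, y, z] in m, in world coordinates, good to about 4 mm: the middle of the surface that is visible of it).
- manip.place_of(camera, query): "point" ([x, y, z] in m, in world coordinates, good to about 4 mm: a listed point, or the origin of a listed thing).
The state is a dict: "clock": time; "qpos": joint angles; "qd": joint speeds; "effort": joint torques, N m; "position": TCP position; "ee_rot": TCP orientation; "contact_force": force on the tool from outside, world axes, zero at the start; "moment": the same for the moment, N m; "width": finger opening in m; "gripper_force": force on a finger pad.
Only numpy, scipy, OpenCV 4.12 (cv2) and the standard library are available. Lean on these libraries where they do the work, as an engineer would, in place of code of your own. Each camera call takes 0.05 s, during which the arm holds its last target. There are 200 camera calls.

## Working session

There is one attempt and no reset: what is moved stays moved. The work goes in short steps, Python scripts to look and compute and a tool call to move; the robot and the scene stay as the last step left them, time stands still between calls to the robot, and variables do not carry over. Pictures are saved under pics/ and viewed, at most 10 in all, crops included, and the job is handed in when it is done.

Besides the shell and the picture viewer there is one more tool, called after ">>>" as name(argument=value, ...) on one line, values as JSON. carry_out: Moves the arm, as the interface text tells. Shifts and turns lie within -1 to 1; 1 stands for 400 mm of shift or 30 degrees of turn. Its arguments: {"type":"object","properties":{"delta_pos":{"type":"array","items":{"type":"array","items":{"type":"number","minimum":-1,"maximum":1}}},"turn":{"type":"array","items":{"type":"array","items":{"type":"number","minimum":-1,"maximum":1}}},"claw":{"type":"array","items":{"type":"number"}},"force":{"type":"number"}},"required":["delta_pos","turn","claw"]}

```bash
mkdir -p pics; ls; python3 - <<'E'
from rig import manip
import cv2
for n in("top","side"):
    d=manip.get_image(n); cv2.imwrite(f"pics/{n}0.png",d["image"][:,:,::-1])
    print(n,d["fx"],d["fy"],d["cx"],d["cy"],d["world_to_cam"])
    for q in("arbor","thumbscrew_grip","sleeve_wide","sleeve_narrow","seat"):
        print(q,[(round(float(r["score"]),2),[round(float(v),3) for v in r["point"]]) for r in manip.place_of(n,q)])
print(manip.get_state(), manip.pinch_z)
E
```

```text
pics
top 411.44791819492264 411.44791819492264 275.51908789878735 213.73458433942125 [[-0.02487276 -0.99966299 -0.00743327  0.12079162]
 [-0.99908025  0.02511668 -0.03475346  0.53588858]
 [ 0.03492845  0.00656202 -0.99936827  1.03614033]
 [ 0.          0.          0.          1.        ]]
arbor [(0.84, [0.579, -0.007, 0.003])]
thumbscrew_grip [(0.46, [0.583, -0.006, 0.077])]
sleeve_wide [(0.81, [0.452, -0.122, -0.002]), (0.8, [0.613, 0.204, 0.002]), (0.67, [0.589, 0.112, 0.004]), (0.59, [0.484, 0.189, 0.002])]
sleeve_narrow [(0.83, [0.576, 0.303, -0.003])]
seat [(0.69, [0.578, -0.007, 0.018])]
side 454.3287742218553 454.3287742218553 268.6904197145298 206.44843289042583 [[ 0.89579943 -0.4443659   0.00907391 -0.43500443]
 [-0.26563732 -0.55164456 -0.79064853  0.27062404]
 [ 0.35634281  0.70585213 -0.61220304  0.78321586]
 [ 0.          0.          0.          1.        ]]
arbor [(0.94, [0.581, -0.006, 0.003])]
thumbscrew_grip [(0.48, [0.58, -0.006, 0.076])]
sleeve_wide [(0.94, [0.591, 0.114, 0.001]), (0.87, [0.483, 0.197, -0.004]), (0.78, [0.453, -0.123, -0.0]), (0.62, [0.614, 0.202, -0.003])]
sleeve_narrow [(0.9, [0.571, 0.302, 0.001]), (0.64, [0.583, -0.003, 0.021])]
seat [(0.88, [0.582, -0.002, 0.024])]
{'clock': 0.6, 'qpos': array([ 9.79980463e-01,  2.75892631e-01,  1.50489153e+00, -5.13479377e-07,
        1.36071131e+00, -1.21009571e-01]), 'qd': array([-3.91095543e-04, -7.78803580e-04, -2.28654082e-03,  6.28253619e-05,
        1.53476887e-03,  4.37785278e-04]), 'effort': array([ 1.95978801e-04, -4.16384339e+01, -2.45989126e+01, -2.43543891e-04,
        3.24123803e-04, -4.94065588e-06]), 'position': array([0.26033831, 0.51272421, 0.2313356 ]), 'ee_rot': array([1.71667853e-05, 2.32748741e-01, 9.72536900e-01, 4.54584770e-05]), 'contact_force': array([-0.61113627,  0.43180059,  0.59705853]), 'moment': array([-0.01116782, -0.06352725,  0.01581852]), 'gripper_force': 0.0, 'width': 0.08527872361390758} 0.0187
```

View pics/top0.png

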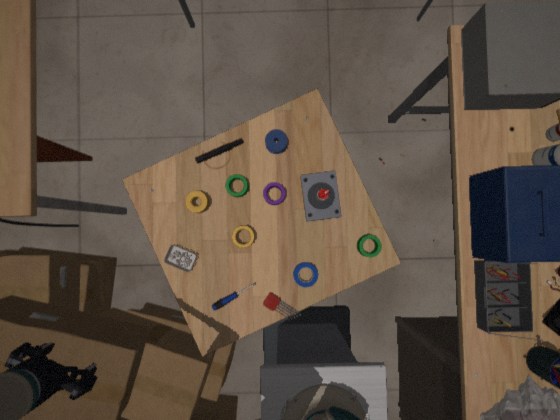

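View pics/side0.png

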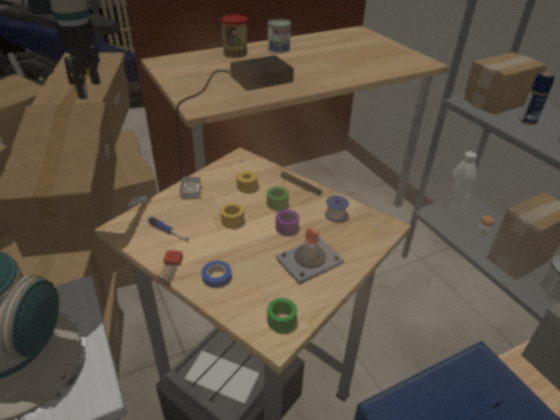

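Top view: the brass rings are at (197,201) and (243,236). Look-alikes are green (237,185), green (369,245) and purple (274,193). The ring at (243,236) appears to have the wider bore, so I'll check it in a crop. The arbor is at (321,195) and the red wing at about (323,196).

```bash
cat > h.py <<'E'
from rig import manip
import numpy as np, cv2
def cloud(n):
    d=manip.get_image(n); z=d["z_map"]; v,u=np.mgrid[:z.shape[0],:z.shape[1]]
    c=np.stack([(u-d["cx"])/d["fx"]*z,(v-d["cy"])/d["fy"]*z,z],-1)
    T=d["world_to_cam"]; w=(c-T[:3,3])@T[:3,:3]
    w[z==0]=np.nan
    return d,w
def pix(d,p):
    c=d["world_to_cam"][:3,:3]@np.asarray(p)+d["world_to_cam"][:3,3]
    return d["fx"]*c[0]/c[2]+d["cx"],d["fy"]*c[1]/c[2]+d["cy"]
def red(d,w,zlo=.06,zhi=.1,c=(.581,-.006)):
    im=d["image"].astype(int); m=(im[...,0]>1.8*im[...,1])&(im[...,0]>60)&(np.hypot(w[...,0]-c[0],w[...,1]-c[1])<.03)&(w[...,2]>zlo)&(w[...,2]<zhi)
    return m
def axis(P):
    r=cv2.minAreaRect(P.astype(np.float32)*1000); e,s=np.linalg.eigh(np.cov(P.T)); a=s[:,1]
    return r,np.degrees(np.arctan2(a[1],a[0])),np.sqrt(e)*1000
E
python3 - <<'E'
from h import *
d,w=cloud("top"); im=d["image"]
for c in((.484,.193),(.574,.303)):
    r=np.hypot(w[...,0]-c[0],w[...,1]-c[1]); m=(r<.045)&(w[...,2]>.026)&(w[...,2]<.05)
    v,u=np.nonzero(m); P=w[m]; (x,y),R=cv2.minEnclosingCircle(P[:,:2].astype(np.float32))
    ar=len(P)*(P[:,2].mean()*0+1.0)/411.4**2
    print(c,"n",len(P),"z",np.median(P[:,2]),"circ",x,y,R,"mean",P[:,:2].mean(0),"uv",u.mean(),v.mean(),"area mm2",ar*1e6)
m=red(d,w,.075); print("wing",m.sum(),w[m].mean(0),axis(w[m][:,:2]))
c=(.581,-.006); r=np.hypot(w[...,0]-c[0],w[...,1]-c[1])
m=(r<.04)&(w[...,2]>.015)&(im.max(-1)<75); print("flange dark",m.sum(),cv2.minEnclosingCircle(w[m][:,:2].astype(np.float32)),w[m].mean(0))
m=(r<.09)&(w[...,2]>.007)&(w[...,2]<.03); print("plate",cv2.minAreaRect(w[m][:,:2].astype(np.float32)*1000))
a=cv2.resize(im[175:265,170:270],None,fx=4,fy=4,interpolation=2);b=cv2.resize(im[165:225,290:350],(360,360),interpolation=2)
cv2.imwrite("pics/c1.png",np.hstack([a[:360],b])[:,:,::-1])
d,w=cloud("side")
m=red(d,w,.06); print("side wing",m.sum(),w[m].mean(0),axis(w[m][:,:2]))
E
```

```text
(0.484, 0.193) n 237 z 0.03663186144615713 circ 0.48482295870780945 0.18984773755073547 0.027812877669930458 mean [0.48483855 0.18975154] uv 242.68354430379748 235.9704641350211 area mm2 1400.295751916278
(0.574, 0.303) n 345 z 0.03652191681313673 circ 0.574916422367096 0.30406150221824646 0.027999147772789 mean [0.57467252 0.30371527] uv 196.04927536231884 200.8985507246377 area mm2 2038.4052084857215
wing 41 [ 0.58161237 -0.00618722  0.08868262] (((582.3678588867188, -7.528437614440918), (9.75770092010498, 26.310012817382812), 29.277950286865234), np.float64(120.26856327857264), array([3.04497174, 7.7014598 ]))
flange dark 431 ((0.5823521614074707, -0.007907663471996784), 0.033895790576934814) [ 0.58093096 -0.00619058  0.02200927]
plate ((583.1614379882812, -10.369384765625), (120.28701782226562, 95.30541229248047), 5.780934810638428)
side wing 19 [ 0.57525028 -0.00579387  0.07672568] (((575.3670654296875, -6.151027679443359), (14.696879386901855, 8.521665573120117), 57.985904693603516), np.float64(78.54482623610589), array([2.36027817, 4.63181617]))
```

View pics/c1.png

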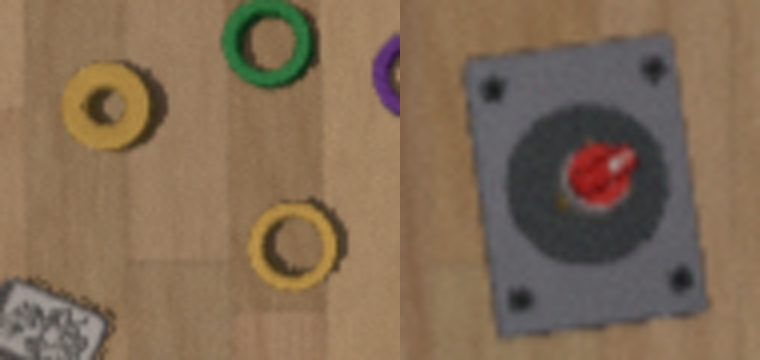

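The crop confirms that the ring at (243,236) has the thin wall and wide bore, and the one at (197,201) is narrow. The target is at (0.485, 0.190) with its top at 36 mm, which matches the description. The wing's long axis is at about 120°, so the gripper should close along 30°. I'm moving above the sleeve now.

>>> carry_out(delta_pos=[[-0.866,-0.465,0.25],[-0.866,-0.465,0.25],[-0.866,-0.465,0.25],[-0.866,-0.465,0.25],[-0.866,-0.465,0.25],[-0.866,-0.465,0.25],[-0.866,-0.465,0.25],[-0.866,-0.465,0.25],[-0.866,-0.465,0.25],[-0.866,-0.465,0.25],[-0.866,-0.465,0.25],[-0.866,-0.465,0.25]], turn=[[0,0,1],[0,0,1],[0,0,1],[0,0,1],[0,0,1],[0,0,1],[0,0,1],[0,0,1],[0,0,1],[0,0,1],[0,0,1],[0,0,1]], claw=[-1,-1,-1,-1,-1,-1,-1,-1,-1,-1,-1,-1], force=40)

```text
clock: 1.9
position: [0.4844, 0.1914, 0.1318]
ee_rot: [0.0, 0.476, 0.88, 0.0]
contact_force: [-0.0, 0.2, 0.0]
width: 0.0854
gripper_force: 0.0
```

```bash
cat >> h.py <<'E'
from scipy.spatial.transform import Rotation as R
from scipy.optimize import least_squares
def goal(p,yaw):  # scaled shift & turn to bring TCP to p with tool y at yaw (deg), tool down
    s=manip.get_state(); q=s["ee_rot"]; M=R.from_quat([*q[1:],q[0]])
    a=np.radians(yaw); y=np.array([np.cos(a),np.sin(a),0]); z=np.array([0,0,-1.]); G=R.from_matrix(np.stack([np.cross(y,z),y,z],1))
    m=M.as_matrix(); print("t",s["clock"],"pos",s["position"].round(4),"yaw",np.degrees(np.arctan2(m[1,1],m[0,1])).round(2),"w",round(float(s["width"]),4),"F",s["contact_force"].round(1),"Mz",s["moment"].round(2),"q6",s["qpos"][5].round(2))
    print("shift",(M.inv().apply(np.asarray(p)-s["position"])/.4).round(4),"turn",(np.degrees((M.inv()*G).as_rotvec())/30).round(4))
def plane(d,z):
    v,u=np.mgrid[:420,:560]; T=d["world_to_cam"]; r=np.stack([(u-d["cx"])/d["fx"],(v-d["cy"])/d["fy"],np.ones(u.shape)],-1)@T[:3,:3]
    o=-T[:3,:3].T@T[:3,3]; return o+r*((z-o[2])/r[...,2])[...,None]
E
python3 - <<'E'
from h import *
goal((.485,.19,.004),30)
# disc template fit: intensity = inside/outside step, soft edge, centre free
def fit(g,W,c,r,lo,hi):
    d=lambda p:np.hypot(W[...,0]-p[0],W[...,1]-p[1])
    m=(d(c)>lo)&(d(c)<hi)
    f=lambda p:(p[2]+p[3]/(1+np.exp((d(p)[m]-p[4])/p[5]))-g[m])
    s=least_squares(f,[*c,g[m].max(),-30,r,.0015],loss="soft_l1",f_scale=8); return s.x.round(4)
for n in("top","side"):
    d,w=cloud(n); g=d["image"].astype(float).mean(-1)
    print(n,"flange",fit(g,plane(d,.02),(.5815,-.0065),.034,.025,.041))
    c=(.5815,-.0065)
    m=red(d,w,.03); W=plane(d,.088); 
    print("red px",m.sum(),W[m][:,:2].mean(0))
E
```

```text
t 1.9 pos [0.4844 0.1914 0.1318] yaw 33.18 w 0.0854 F [-0.   0.2  0. ] Mz [ 0.03 -0.03 -0.01] q6 -0.34
shift [-0.0039 -0.0008  0.3194] turn [ 0.0014 -0.0008  0.1061]
top flange [ 5.818000e-01 -7.800000e-03  1.036724e+02 -4.683240e+01  3.410000e-02
  8.000000e-04]
red px 85 [ 0.58122634 -0.00563767]
side flange [ 5.772000e-01 -9.900000e-03  1.103062e+02 -3.464090e+01  3.420000e-02
  1.500000e-03]
red px 26 [ 0.56698326 -0.01869473]
```

>>> carry_out(delta_pos=[[-0.003,0.001,0.1],[-0.003,0.001,0.2],[-0.003,0.001,0.27],[-0.003,0.001,0.319],[-0.003,0.001,0.319],[-0.003,0.001,0.319],[-0.003,0.001,0.319],[-0.003,0.001,0.319],[-0.003,0.001,0.319],[-0.003,0.001,0.319]], turn=[[0,0,0.106],[0,0,0.106],[0,0,0.106],[0,0,0.106],[0,0,0.106],[0,0,0.106],[0,0,0.106],[0,0,0.106],[0,0,0.106],[0,0,0.106]], claw=[-1,-1,-1,-1,-1,0,0.3,1,1,1], force=40)

```text
clock: 3.0
position: [0.4868, 0.1898, 0.0056]
ee_rot: [0.001, 0.501, 0.866, 0.001]
contact_force: [-2.8, 0.1, 7.3]
width: 0.0551
gripper_force: 42.0
```

>>> carry_out(delta_pos=[[0,0,0],[0,0,0],[0,0,-0.02],[0,0,-0.1],[0,0,-0.2],[0,0,-0.3],[0,0,-0.3]], turn=[[0,0,0],[0,0,0],[0,0,0],[0,0,0],[0,0,0],[0,0,0],[0,0,0]], claw=[1,1,1,1,1,1,1])

```text
clock: 3.7
position: [0.4903, 0.1903, 0.13]
ee_rot: [0.005, 0.501, 0.866, 0.005]
contact_force: [0.5, 0.4, -1.2]
width: 0.0547
gripper_force: 43.1
```

```bash
python3 - <<'E'
from h import *
goal((.5817,-.007,.125),30)
E
```

```text
t 3.7 pos [0.4903 0.1903 0.13  ] yaw 29.91 w 0.0547 F [ 0.5  0.4 -1.2] Mz [ 0.04 -0.06  0.03] q6 -0.28
shift [-0.5415 -0.048   0.014 ] turn [ 0.0247  0.0073 -0.0031]
```

>>> carry_out(delta_pos=[[-0.1,-0.01,0],[-0.2,-0.018,0],[-0.3,-0.026,0],[-0.4,-0.035,0],[-0.5,-0.044,0],[-0.541,-0.048,0.01],[-0.541,-0.048,0.01],[-0.541,-0.048,0.01],[-0.541,-0.048,0.01],[-0.541,-0.048,0.01]], turn=[[0,0,0],[0,0,0],[0,0,0],[0,0,0],[0,0,0],[0,0,0],[0,0,0],[0,0,0],[0,0,0],[0,0,0]], claw=[1,1,1,1,1,1,1,1,1,1])

```text
clock: 4.7
position: [0.5765, -0.0065, 0.1198]
ee_rot: [-0.0, 0.5, 0.866, 0.0]
contact_force: [0.4, -0.9, -1.6]
width: 0.0548
gripper_force: 43.1
```

```bash
python3 - <<'E'
from h import *
goal((.5817,-.007,.024),30)
for n in("top","side"):
    d,w=cloud(n); im=d["image"]; i=im.astype(int)
    u,v=map(int,pix(d,(.5817,-.007,.12)))
    cv2.imwrite(f"pics/{n}2.png",cv2.resize(im[v-60:v+60,u-60:u+60],(480,480),interpolation=2)[:,:,::-1])
    m=(np.hypot(w[...,0]-.5817,w[...,1]+.007)<.04)&(i[...,0]>1.5*i[...,2])&(i[...,1]>1.1*i[...,2])&(w[...,2]>.1)
    P=w[m]; 
    if len(P): print(n,len(P),P.min(0).round(4),P.max(0).round(4),P.mean(0).round(4))
E
cd pics; python3 -c "
import cv2,numpy as np;cv2.imwrite('c2.png',np.hstack([cv2.imread('top2.png'),cv2.imread('side2.png')])[:,:800] if 0 else cv2.resize(np.hstack([cv2.imread('top2.png'),cv2.imread('side2.png')]),(800,400)))"
```

```text
t 4.7 pos [ 0.5765 -0.0065  0.1198] yaw 30.0 w 0.0548 F [ 0.4 -0.9 -1.6] Mz [-0.01  0.02  0.06] q6 -0.66
shift [-0.0077  0.0106  0.2394] turn [-0.0002 -0.0012 -0.0001]
top 1 [ 0.5481 -0.0051  0.1495] [ 0.5481 -0.0051  0.1495] [ 0.5481 -0.0051  0.1495]
side 458 [ 0.5435 -0.0362  0.1147] [0.615  0.0239 0.4478] [ 0.5769 -0.0177  0.148 ]
```

View pics/c2.png

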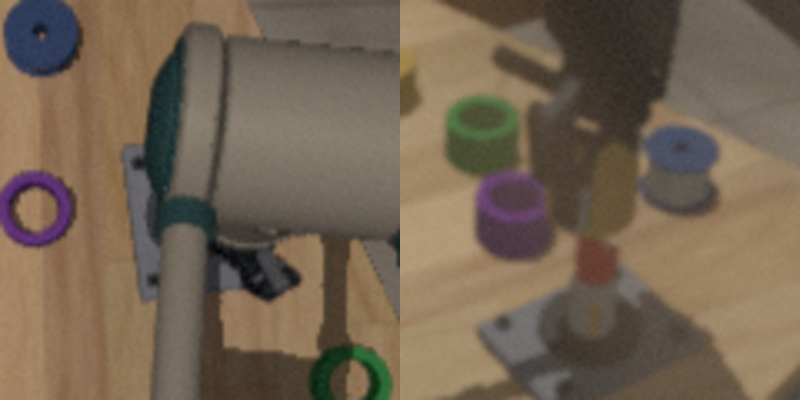

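The top view is blocked by the arm. In the side crop the sleeve (592,200) hangs over the wing (597,262) and the pin. I'll measure their relative offset from the side camera's depth by fitting cylinders.

```bash
cat >> h.py <<'E'
def cyl(P,r,c):
    s=least_squares(lambda p:np.hypot(P[:,0]-p[0],P[:,1]-p[1])-r,c,loss="soft_l1",f_scale=.001); return s.x.round(4),(np.abs(s.fun)).mean().round(4),len(P)
def side():
    d,w=cloud("side"); i=d["image"].astype(int); c=(.579,-.007); rr=np.hypot(w[...,0]-c[0],w[...,1]-c[1]); z=w[...,2]
    br=(i[...,0]>1.35*i[...,2])&(i[...,0]<1.6*i[...,1])
    return d,w,i,rr,z,br
E
python3 - <<'E'
from h import *
goal((.5817,-.007,.024),30)
for k in range(3):
    d,w,i,rr,z,br=side()
    m=(rr<.035)&(z>.024)&(z<.054); print("pin",cyl(w[m],.015,(.58,-.007)))
    m=red(d,w,.062,.1); print("red",m.sum(), w[m].mean(0).round(4), np.nonzero(m)[1].mean(), np.nonzero(m)[1].min(),np.nonzero(m)[1].max())
    m=br&(rr<.045)&(z>.105)&(z<.155); v,u=np.nonzero(m); print("sleeve",cyl(w[m],.028,(.577,-.007)),u.min(),u.max(),v.min(),v.max(),"z",w[m][:,2].min(),np.percentile(w[m][:,2],98))
u,v=pix(d,(.5765,-.0065,.135));print("pred sleeve centre",u,v,"pred pin",pix(d,(.5817,-.007,.05)))
E
```

```text
t 4.8 pos [ 0.5769 -0.0068  0.1199] yaw 29.99 w 0.0551 F [ 0.8  0.5 -1.2] Mz [-0.02  0.    0.04] q6 -0.66
shift [-0.0065  0.0101  0.2398] turn [ 0.0005 -0.0002 -0.0004]
pin (array([ 0.5812, -0.0042]), np.float64(0.0009), 154)<stdin>:6: RuntimeWarning: Mean of empty slice.
  ret = um.true_divide(
  ret = ret.dtype.type(ret / rcount)
Traceback (most recent call last):
ValueError: zero-size array to reduction operation minimum which has no identity
```

```bash
python3 - <<'E'
from h import *
for k in range(3):
    d,w,i,rr,z,br=side()
    m=(rr<.03)&(z>.028)&(z<.052); print("pin",cyl(w[m],.015,(.58,-.007)))
    m=br&(rr<.045)&(z>.105)&(z<.155); v,u=np.nonzero(m); print("sleeve",cyl(w[m],.028,(.577,-.007)),u.min(),u.max(),v.min(),v.max(),"z",w[m][:,2].min(),np.percentile(w[m][:,2],98))
m=br&(rr<.045)&(z>.1)&(z<.16)
uu,vv=map(int,pix(d,(.5795,-.007,.09)));x0,y0=uu-40,vv-50
o=d["image"].copy(); o=cv2.resize(o[y0:y0+100,x0:x0+80],(480,600),interpolation=0)
mm=cv2.resize(m.astype(np.uint8)[y0:y0+100,x0:x0+80],(480,600),interpolation=0)
c=cv2.findContours(mm,0,2)[0]; cv2.drawContours(o,c,-1,(0,255,0),1)
print(x0,y0,"pred sleeve c",pix(d,(.577,-.0068,.135)),"pin",pix(d,(.5817,-.007,.05)))
cv2.imwrite("pics/s3.png",o[:,:,::-1])
E
```

```text
pin (array([ 0.581 , -0.0044]), np.float64(0.0008), 120)
sleeve (array([ 0.5664, -0.0039]), np.float64(0.0036), 494) 297 324 198 229 z 0.11429392710230973 0.15248129116405257
pin (array([ 0.5813, -0.0044]), np.float64(0.0008), 121)
sleeve (array([ 0.5661, -0.0043]), np.float64(0.0036), 502) 297 324 198 229 z 0.11500100217485604 0.15380870067894162
pin (array([ 0.5812, -0.0042]), np.float64(0.0008), 117)
sleeve (array([ 0.5665, -0.0041]), np.float64(0.0037), 492) 297 324 198 229 z 0.11429078763540479 0.15390428005262988
271 180 pred sleeve c (np.float64(312.0973956492468), np.float64(213.6889038842187)) pin (np.float64(311.34076105011434), np.float64(244.71488594857436))
```

View pics/s3.png

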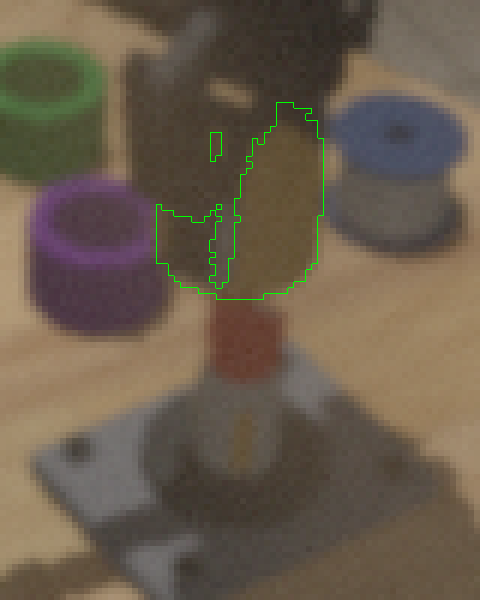

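```bash
python3 - <<'E'
from h import *
for k in range(2):
    d,w,i,rr,z,br=side(); U=np.mgrid[:420,:560][1]; V=np.mgrid[:420,:560][0]
    for u0,u1,zm in((312,324,.15),(312,323,.14),(314,323,.147)):
        m=br&(rr<.045)&(z>.116)&(z<zm)&(U>=u0)&(U<=u1); P=w[m]
        print("sleeve",cyl(P,.028,(.577,-.007)))
    m=(rr<.03)&(z>.028)&(z<.052);P=w[m]; print("pin",cyl(P,.015,(.58,-.007)),np.nonzero(m)[1].min(),np.nonzero(m)[1].max())
    z0=.115
# bottom silhouette prediction vs centre
for c in((.577,-.0068),(.5755,-.006),(.574,-.006)):
    a=np.linspace(0,6.28,200); Q=np.array([pix(d,(c[0]+.028*np.cos(t),c[1]+.028*np.sin(t),.1155)) for t in a]); print(c,"u",Q[:,0].min().round(1),Q[:,0].max().round(1),"vmax",Q[:,1].max().round(1))
g=d["image"].astype(int); print(g[222:236,308:314].mean(1).round(0).tolist())
print(g[214,290:332].mean(-1).round().tolist()); print(g[250,296:326].mean(-1).round().tolist(), g[237,296:326,0].tolist())
E
```

```text
sleeve (array([ 0.566 , -0.0045]), np.float64(0.0024), 254)
sleeve (array([ 0.5658, -0.0046]), np.float64(0.002), 146)
sleeve (array([ 0.5657, -0.0052]), np.float64(0.0018), 161)
pin (array([ 0.5812, -0.0042]), np.float64(0.0009), 125) 303 317
sleeve (array([ 0.5661, -0.0046]), np.float64(0.0024), 251)
sleeve (array([ 0.5657, -0.0046]), np.float64(0.002), 150)
sleeve (array([ 0.5659, -0.0053]), np.float64(0.0018), 162)
pin (array([ 0.5812, -0.0044]), np.float64(0.0008), 122) 303 317
(0.577, -0.0068) u 297.5 325.4 vmax 230.4
(0.5755, -0.006) u 296.7 324.6 vmax 230.3
(0.574, -0.006) u 296.0 323.9 vmax 230.6
[[97.0, 83.0, 64.0], [97.0, 81.0, 62.0], [98.0, 83.0, 63.0], [98.0, 83.0, 62.0], [98.0, 84.0, 61.0], [100.0, 84.0, 60.0], [102.0, 84.0, 60.0], [103.0, 80.0, 58.0], [102.0, 71.0, 54.0], [102.0, 68.0, 54.0], [102.0, 66.0, 53.0], [102.0, 64.0, 51.0], [100.0, 61.0, 47.0], [102.0, 64.0, 51.0]]
[75.0, 75.0, 75.0, 79.0, 86.0, 85.0, 86.0, 79.0, 69.0, 65.0, 65.0, 68.0, 63.0, 65.0, 64.0, 65.0, 64.0, 69.0, 72.0, 73.0, 77.0, 76.0, 80.0, 79.0, 78.0, 81.0, 78.0, 80.0, 81.0, 82.0, 80.0, 75.0, 76.0, 79.0, 83.0, 83.0, 86.0, 86.0, 84.0, 86.0, 86.0, 85.0]
[87.0, 82.0, 78.0, 76.0, 76.0, 79.0, 77.0, 79.0, 83.0, 84.0, 82.0, 84.0, 86.0, 86.0, 83.0, 82.0, 82.0, 88.0, 87.0, 87.0, 83.0, 75.0, 71.0, 66.0, 65.0, 71.0, 74.0, 83.0, 93.0, 90.0] [150, 148, 149, 150, 149, 149, 151, 150, 146, 130, 114, 102, 104, 102, 101, 104, 104, 99, 99, 102, 101, 104, 113, 121, 133, 143, 150, 152, 154, 152]
```

>>> carry_out(delta_pos=[[-0.01,0.014,0.02],[-0.01,0.014,0.04],[-0.01,0.014,0.05],[-0.01,0.014,0.05],[-0.01,0.014,0.05]], turn=[[0,0,0],[0,0,0],[0,0,0],[0,0,0],[0,0,0]], claw=[1,1,1,1,1])

```text
clock: 5.6
position: [0.5839, -0.0086, 0.0993]
ee_rot: [-0.0, 0.501, 0.866, -0.0]
contact_force: [1.0, -0.4, -0.9]
width: 0.0551
gripper_force: 43.1
```

```bash
python3 - <<'E'
from h import *
goal((.5837,-.0074,.024),30)
d=manip.get_image("side"); g=d["image"].astype(float); a=cv2.imread("pics/side0.png")[:,:,::-1].astype(float)
for c in((.5837,-.0074),(.5817,-.0074)):
  for z in(.022,.05,.08,.096,.115,.135): print(z,np.round(pix(d,(*c,z)),1))
p=lambda n,im,r0,r1,k:print(n,(im[r0:r1,292:336].mean(0)@k).round().astype(int).tolist())
gr=np.ones(3)/3
for r in(232,236,240): p(f"red0 {r}",a,r,r+3,np.array([1,-1,0]))
for r in(244,248,252): p(f"pin0 {r}",a,r,r+3,gr)
for r in(212,218,224,230): p(f"slv {r}",g,r,r+3,np.array([1,0,-1]))
x0,y0=272,185
cv2.imwrite("pics/s4.png",np.hstack([cv2.resize(q[y0:y0+90,x0:x0+80].astype(np.uint8),(400,450),interpolation=2) for q in(a,g)])[:,:,::-1])
E
```

```text
t 5.6 pos [ 0.5839 -0.0086  0.0993] yaw 29.9 w 0.0551 F [ 1.  -0.4 -0.9] Mz [-0.02  0.03  0.  ] q6 -0.66
shift [0.0026 0.0012 0.1883] turn [-0.0011 -0.001  -0.0032]
0.022 [311.4 254.2]
0.05 [312.3 244.5]
0.08 [313.2 233.8]
0.096 [313.8 227.9]
0.115 [314.4 220.7]
0.135 [315.2 212.9]
0.022 [310.6 254.5]
0.05 [311.4 244.8]
0.08 [312.4 234.1]
0.096 [312.9 228.2]
0.115 [313.6 221. ]
0.135 [314.3 213.2]
red0 232 [19, 19, 19, 18, 19, 20, 21, 23, 24, 24, 24, 24, 25, 30, 36, 37, 39, 40, 41, 42, 47, 48, 49, 49, 46, 41, 34, 28, 24, 23, 24, 24, 23, 24, 23, 23, 23, 22, 24, 23, 24, 23, 24, 25]
red0 236 [22, 22, 24, 24, 23, 25, 26, 26, 26, 26, 25, 25, 27, 33, 42, 43, 39, 37, 34, 35, 34, 35, 35, 35, 34, 27, 19, 17, 16, 21, 22, 24, 23, 24, 23, 23, 24, 24, 25, 23, 24, 24, 24, 24]
red0 240 [26, 25, 25, 24, 25, 24, 24, 23, 24, 24, 24, 22, 18, 19, 31, 51, 60, 63, 61, 58, 52, 45, 40, 33, 26, 17, 11, 9, 10, 8, 8, 12, 16, 19, 22, 23, 24, 23, 24, 23, 23, 24, 25, 25]
pin0 244 [127, 127, 128, 126, 123, 120, 116, 110, 105, 99, 94, 92, 89, 92, 97, 96, 94, 95, 100, 103, 103, 100, 95, 92, 90, 92, 101, 105, 108, 11
[... 507 characters left out ...]
, 25, 25, 24, 24, 24, 24, 24, 26, 24, 27, 30, 29, 27, 25, 24, 27, 36, 39, 43, 44, 43, 43, 43, 43, 43, 43, 42, 36, 25, 18, 17, 16, 16, 14, 15, 16, 15]
slv 218 [10, 7, 7, 9, 15, 19, 23, 24, 25, 24, 25, 24, 25, 25, 27, 23, 24, 23, 23, 24, 26, 30, 38, 42, 43, 43, 43, 44, 43, 42, 44, 43, 45, 43, 42, 33, 26, 17, 16, 15, 13, 14, 14, 13]
slv 224 [9, 10, 10, 11, 14, 15, 26, 35, 38, 35, 28, 25, 25, 23, 24, 25, 24, 22, 19, 19, 24, 31, 39, 43, 46, 44, 44, 43, 45, 45, 44, 45, 44, 44, 47, 52, 51, 53, 53, 52, 51, 52, 54, 54]
slv 230 [10, 10, 10, 13, 16, 24, 33, 41, 44, 41, 35, 28, 24, 23, 25, 24, 23, 18, 18, 21, 29, 39, 45, 44, 45, 43, 42, 45, 43, 44, 44, 43, 45, 49, 52, 52, 52, 53, 54, 55, 56, 56, 57, 57]
```

View pics/s4.png

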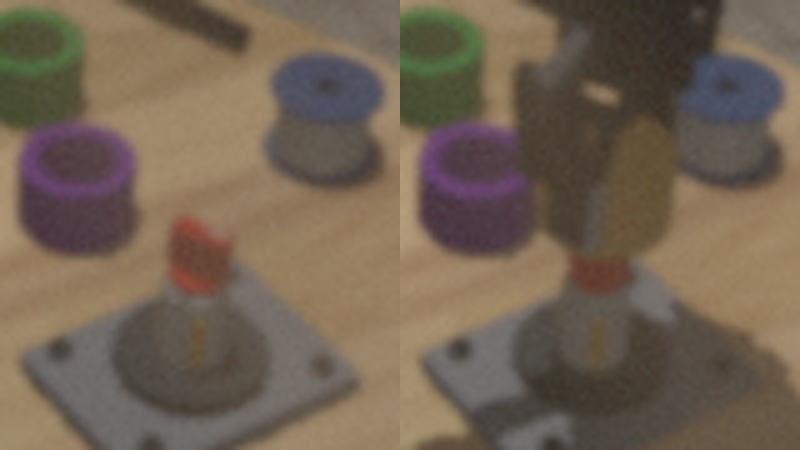

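Right panel: sleeve centre at column ~313.3, pin at ~311.6 and flange at ~310.3. Perspective puts the expected sleeve column at 313.4–313.7, so it is aligned sideways. I'm lowering it under force watch.

>>> carry_out(delta_pos=[[0.0025,0.001,0.0],[0.0025,0.001,0.02],[0.0025,0.001,0.04],[0.0025,0.001,0.06],[0.0025,0.001,0.08],[0.0025,0.001,0.09],[0.0025,0.001,0.1],[0.0025,0.001,0.1]], turn=[[0,0,0],[0,0,0],[0,0,0],[0,0,0],[0,0,0],[0,0,0],[0,0,0],[0,0,0]], claw=[1,1,1,1,1,1,1,1])

```text
clock: 6.45
position: [0.5836, -0.0074, 0.0591]
ee_rot: [-0.001, 0.501, 0.866, -0.0]
contact_force: [-0.6, 0.2, -1.4]
width: 0.0552
gripper_force: 43.1
```

>>> carry_out(delta_pos=[[0,0,0.01],[0,0,0.02],[0,0,0.03],[0,0,0.04],[0,0,0.05],[0,0,0.05]], turn=[[0,0,0],[0,0,0],[0,0,0],[0,0,0],[0,0,0],[0,0,0]], claw=[1,1,1,1,1,1])

```text
clock: 7.05
position: [0.5834, -0.0074, 0.039]
ee_rot: [-0.001, 0.501, 0.866, -0.0]
contact_force: [0.3, 0.2, -1.8]
width: 0.0551
gripper_force: 43.1
```

>>> carry_out(delta_pos=[[0,0,0.01],[0,0,0.02],[0,0,0.0275],[0,0,0.03],[0,0,0.0325],[0,0,0.0325]], turn=[[0,0,0],[0,0,0],[0,0,0],[0,0,0],[0,0,0],[0,0,0]], claw=[1,1,1,1,1,1])

```text
clock: 7.65
position: [0.5839, -0.0075, 0.0266]
ee_rot: [-0.0, 0.501, 0.866, 0.0]
contact_force: [-0.4, 0.3, -1.8]
width: 0.055
gripper_force: 43.1
```

>>> carry_out(delta_pos=[[0,0,0.0025],[0,0,0.004],[0,0,0.004]], turn=[[0,0,0],[0,0,0],[0,0,0]], claw=[1,1,1])

```text
clock: 7.95
position: [0.5842, -0.0075, 0.0257]
ee_rot: [0.0, 0.501, 0.866, 0.0]
contact_force: [-0.4, -0.2, 2.9]
width: 0.0551
gripper_force: 43.3
```

>>> carry_out(delta_pos=[[0,0,0.002],[0,0,0.002],[0,0,0.002],[0,0,0.002],[0,0,0.002],[0,0,0.002],[0,0,-0.03],[0,0,-0.07],[0,0,-0.101],[0,0,-0.101]], turn=[[0,0,0],[0,0,0],[0,0,0],[0,0,0],[0,0,0],[0,0,0],[0,0,0],[0,0,0],[0,0,0],[0,0,0]], claw=[1,-1,-1,-1,-1,-1,-1,-1,-1,-1])

```text
clock: 8.95
position: [0.5857, -0.0077, 0.0681]
ee_rot: [0.002, 0.501, 0.866, 0.001]
contact_force: [0.5, -0.2, -0.5]
width: 0.0858
gripper_force: 0.0
```

```bash
python3 - <<'E'
from h import *
goal((.5832,-.0072,.066),30)
d,w,i,rr,z,br=side(); x0,y0=272,185
m=br&(rr<.035)&(z>.05)&(z<.064); print("top ring z",m.sum(),np.median(z[m])if m.any() else 0)
cv2.imwrite("pics/s5.png",cv2.resize(d["image"][y0:y0+90,x0:x0+80],(480,540),interpolation=2)[:,:,::-1])
E
```

```text
t 8.95 pos [ 0.5857 -0.0077  0.0681] yaw 29.91 w 0.0858 F [ 0.5 -0.2 -0.5] Mz [-0.03 -0.01 -0.01] q6 -0.65
shift [ 0.0042 -0.0049  0.0052] turn [ 0.0078  0.0058 -0.0031]
top ring z 187 0.055627820458867064
```

View pics/s5.png

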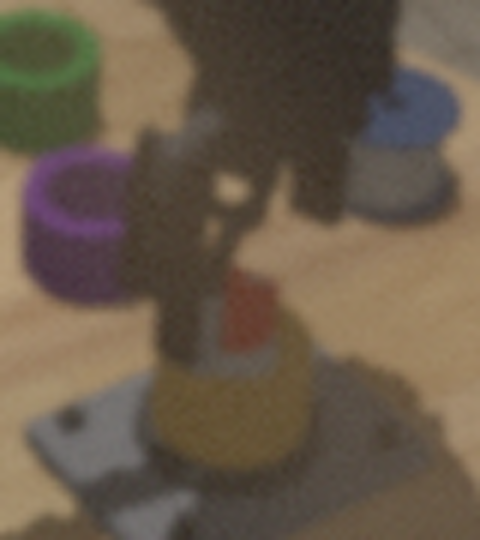

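The picture shows the sleeve (230,390) seated flat over the pin, with its top at 55.6 mm. The red wing (250,310) stands free between the open fingers. I'm closing on it now.

>>> carry_out(delta_pos=[[0,0,0.002],[0,0,0.002],[0,0,0.002],[0,0,0.002],[0,0,0.002],[0,0,0.002],[0,0,0.002],[0,0,0.002],[0,0,0.002],[0,0,0.002]], turn=[[0,0,0],[0,0,0],[0,0,0],[0,0,0],[0,0,0],[0,0,0],[0,0,0],[0,0,0],[0,0,0],[0,0,0]], claw=[0,0.3,0.5,0.6,1,1,1,1,1,1], force=40)

```text
clock: 10.0
position: [0.5832, -0.0081, 0.0655]
ee_rot: [-0.0, 0.501, 0.866, -0.001]
contact_force: [-3.4, -1.6, 7.0]
width: 0.0093
gripper_force: 41.2
```

```bash
python3 - <<'E'
from h import *
goal((.5832,-.0072,.066),30)
E
```

```text
t 10.0 pos [ 0.5832 -0.0081  0.0655] yaw 29.93 w 0.0093 F [-3.4 -1.6  7. ] Mz [-0.28  0.46  0.  ] q6 -0.65
shift [ 0.0019  0.0011 -0.0013] turn [-0.003   0.0005 -0.0024]
```

>>> carry_out(delta_pos=[[0,-0.002,-0.003],[0,-0.002,-0.003],[0,-0.002,-0.003],[0,-0.002,-0.003],[0,-0.002,-0.003],[0,-0.002,-0.003],[0,-0.002,-0.003],[0,-0.002,-0.003]], turn=[[0,0,0],[0,0,0.2],[0,0,0.4],[0,0,0.6],[0,0,0.8],[0,0,1],[0,0,1],[0,0,1]], claw=[1,1,1,1,1,1,1,1])

```text
clock: 10.8
position: [0.582, -0.0084, 0.0656]
ee_rot: [-0.001, 0.707, 0.707, -0.001]
contact_force: [-3.5, -4.1, 1.5]
width: 0.0094
gripper_force: 40.4
```

```bash
python3 - <<'E'
from h import *
goal((.5832,-.0072,.066),0)
E
```

```text
t 10.8 pos [ 0.582  -0.0084  0.0656] yaw 0.04 w 0.0094 F [-3.5 -4.1  1.5] Mz [-0.53  0.61 -0.03] q6 -0.13
shift [ 0.003   0.003  -0.0011] turn [-0.0051  0.0014  0.0014]
```

>>> carry_out(delta_pos=[[-0.0015,-0.0015,0],[-0.0015,-0.0015,0],[-0.0015,-0.0015,0],[-0.0015,-0.0015,0],[-0.0015,-0.0015,0],[-0.0015,-0.0015,0],[-0.0015,-0.0015,0]], turn=[[0,0,0.2],[0,0,0.4],[0,0,0.6],[0,0,0.8],[0,0,1],[0,0,1],[0,0,1]], claw=[1,1,1,1,1,1,1])

```text
clock: 11.5
position: [0.5807, -0.0081, 0.0655]
ee_rot: [-0.001, 0.866, 0.5, -0.002]
contact_force: [-4.6, -1.5, 2.1]
width: 0.0094
gripper_force: 40.6
```

```bash
python3 - <<'E'
from h import *
goal((.5832,-.0072,.066),-30)
E
```

```text
t 11.5 pos [ 0.5807 -0.0081  0.0655] yaw -29.99 w 0.0094 F [-4.6 -1.5  2.1] Mz [-0.24  0.75 -0.01] q6 0.39
shift [ 0.0051  0.0043 -0.0012] turn [-0.0073  0.0026  0.0002]
```

>>> carry_out(delta_pos=[[0,0,0],[0,0,0],[0,0,0],[0,0,0],[0,0,0],[0,0,0],[0,0,0]], turn=[[0,0,0.2],[0,0,0.4],[0,0,0.6],[0,0,0.8],[0,0,0.9],[0,0,0.9],[0,0,0.9]], claw=[1,1,1,1,1,1,1])

```text
clock: 12.2
position: [0.5799, -0.0073, 0.0655]
ee_rot: [-0.002, 0.959, 0.284, -0.002]
contact_force: [-6.4, 1.4, 4.2]
width: 0.0092
gripper_force: 40.8
```

```bash
python3 - <<'E'
from h import *
goal((.5818,-.0078,.066),-57)
E
```

```text
t 12.2 pos [ 0.5799 -0.0073  0.0655] yaw -57.01 w 0.0092 F [-6.4  1.4  4.2] Mz [ 0.07  0.89 -0.01] q6 0.86
shift [ 0.0034  0.0036 -0.0012] turn [-0.0091  0.0068 -0.0002]
```

>>> carry_out(delta_pos=[[-0.001,-0.001,-0.001],[-0.001,-0.002,-0.001],[-0.001,-0.003,-0.001],[-0.001,-0.003,-0.001],[-0.001,-0.003,-0.001]], turn=[[0,0,0.17],[0,0,0.34],[0,0,0.5],[0,0,0.5],[0,0,0.5]], claw=[1,1,1,1,1])

```text
clock: 12.7
position: [0.5796, -0.0068, 0.0656]
ee_rot: [-0.001, 0.988, 0.157, -0.002]
contact_force: [-5.1, 2.1, -0.5]
width: 0.0093
gripper_force: 40.3
```

```bash
python3 - <<'E'
from h import *
goal((.5818,-.0078,.066),-72)
E
```

```text
t 12.7 pos [ 0.5796 -0.0068  0.0656] yaw -71.93 w 0.0093 F [-5.1  2.1 -0.5] Mz [0.04 0.76 0.01] q6 1.12
shift [ 0.0044  0.0041 -0.0011] turn [-0.0057  0.0068  0.0023]
```

>>> carry_out(delta_pos=[[-0.0015,-0.001,0],[-0.0015,-0.002,0],[-0.0015,-0.003,0],[-0.0015,-0.003,0],[-0.0015,-0.003,0]], turn=[[0,0,0.17],[0,0,0.34],[0,0,0.5],[0,0,0.5],[0,0,0.5]], claw=[1,1,1,1,1])

```text
clock: 13.2
position: [0.5751, -0.0071, 0.0656]
ee_rot: [0.001, 1.0, 0.031, -0.006]
contact_force: [-11.6, -1.3, 5.6]
width: 0.0096
gripper_force: 99.3
```

```bash
python3 - <<'E'
from h import *
goal((.5818,-.0078,.066),-87)
E
```

```text
t 13.2 pos [ 0.5751 -0.0071  0.0656] yaw -86.47 w 0.0096 F [-11.6  -1.3   5.6] Mz [-0.31  1.92  1.81] q6 1.38
shift [ 0.0166  0.0028 -0.0012] turn [0.0027 0.0226 0.0175]
```

The hard stop has been met (Mz 1.8 N m), but the grip slid along the wing. I'll open, recentre on the axis found from the earlier circle (0.582, -0.006), and re-home gently.

>>> carry_out(delta_pos=[[0,0,0],[0,0,0],[0,0,0],[0,0,-0.001],[0,0,-0.001]], turn=[[0,0,-0.15],[0,0,-0.15],[0,0,-0.15],[0,0,-0.15],[0,0,-0.15]], claw=[1,1,0.4,0.4,0.4])

```text
clock: 13.7
position: [0.5824, -0.0067, 0.0672]
ee_rot: [-0.0, 0.998, 0.065, 0.002]
contact_force: [0.1, 0.6, -0.1]
width: 0.0254
gripper_force: 0.0
```

```bash
python3 - <<'E'
from h import *
goal((.582,-.006,.0665),-80)
d,w=cloud("top"); m=red(d,w,.07); print("top red",m.sum(), axis(w[m][:,:2]) if m.sum()>3 else 0)
d,w=cloud("side"); x0,y0=272,185
cv2.imwrite("pics/s6.png",cv2.resize(d["image"][y0:y0+90,x0:x0+80],(480,540),interpolation=2)[:,:,::-1])
E
```

```text
t 13.7 pos [ 0.5824 -0.0067  0.0672] yaw -82.55 w 0.0254 F [ 0.1  0.6 -0.1] Mz [ 0.03 -0.02  0.02] q6 1.31
shift [-0.0007 -0.0017  0.0017] turn [ 0.0004 -0.0062 -0.085 ]
top red 0 0
```

View pics/s6.png

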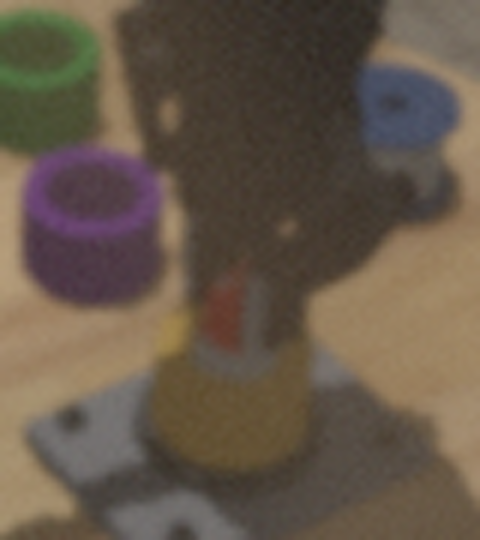

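The sleeve is still seated (230,390), and the wing (225,310) stands between the half-open pads. I'm regripping on centre.

>>> carry_out(delta_pos=[[-0.0007,-0.0015,0.001],[-0.0007,-0.0015,0.001],[-0.0007,-0.0015,0.001],[-0.0007,-0.0015,0.001],[-0.0007,-0.0015,0.001],[-0.0007,-0.0015,0.001]], turn=[[0,0,-0.2],[0,0,-0.2],[0,0,-0.2],[0,0,-0.2],[0,0,-0.2],[0,0,-0.2]], claw=[0.4,0.4,1,1,1,1], force=60)

```text
clock: 14.4
position: [0.5807, -0.0063, 0.0665]
ee_rot: [0.0, 0.993, 0.117, 0.0]
contact_force: [0.0, 0.1, 1.8]
width: 0.009
gripper_force: 60.1
```

```bash
python3 - <<'E'
from h import *
goal((.582,-.006,.0665),-80)
E
```

```text
t 14.4 pos [ 0.5807 -0.0063  0.0665] yaw -76.59 w 0.009 F [0.  0.1 1.8] Mz [-0.04 -0.07  0.29] q6 1.21
shift [0.0033 0.0001 0.0001] turn [ 0.0007 -0.0015  0.1135]
```

>>> carry_out(delta_pos=[[0,0,0],[0,0,0],[0,0,0]], turn=[[0,0,0.03],[0,0,0.03],[0,0,0.03]], claw=[1,1,1])

```text
clock: 14.7
position: [0.5807, -0.0063, 0.0665]
ee_rot: [0.0, 0.994, 0.109, 0.0]
contact_force: [0.4, 0.8, 2.5]
width: 0.0088
gripper_force: 62.1
```

```bash
python3 - <<'E'
from h import *
goal((.582,-.006,.0665),-80)
E
```

```text
t 14.7 pos [ 0.5807 -0.0063  0.0665] yaw -77.45 w 0.0088 F [0.4 0.8 2.5] Mz [ 0.   -0.12  0.72] q6 1.22
shift [0.0033 0.0001 0.0001] turn [ 0.0009 -0.0014  0.085 ]
```

>>> carry_out(delta_pos=[[0,0.0003,0],[0,0.0006,0],[0.0003,0.001,0],[0.0006,0.0014,0],[0.0006,0.0017,0],[0.0006,0.0017,0]], turn=[[0,0,-0.2],[0,0,-0.4],[0,0,-0.6],[0,0,-0.8],[0,0,-1],[0,0,-1]], claw=[1,1,1,1,1,1])

```text
clock: 15.3
position: [0.581, -0.0068, 0.0665]
ee_rot: [-0.0, 0.932, 0.362, 0.0]
contact_force: [1.2, 0.5, 2.7]
width: 0.0088
gripper_force: 60.2
```

>>> carry_out(delta_pos=[[0,0.0003,0],[0,0.0006,0],[0.0003,0.001,0],[0.0006,0.0014,0],[0.0006,0.0017,0],[0.0006,0.0017,0]], turn=[[0,0,-0.2],[0,0,-0.4],[0,0,-0.6],[0,0,-0.8],[0,0,-1],[0,0,-1]], claw=[1,1,1,1,1,1])

```text
clock: 15.9
position: [0.5815, -0.0071, 0.0665]
ee_rot: [0.0, 0.807, 0.59, 0.0]
contact_force: [0.6, -0.1, 3.2]
width: 0.009
gripper_force: 60.3
```

```bash
python3 - <<'E'
from h import *
goal((.5823,-.0073,.0665),14)
E
```

```text
t 15.9 pos [ 0.5815 -0.0071  0.0665] yaw -17.68 w 0.009 F [ 0.6 -0.1  3.2] Mz [ 0.03 -0.04  0.05] q6 0.18
shift [0.0002 0.0019 0.0001] turn [ 9.0000e-04 -7.0000e-04 -1.0561e+00]
```

>>> carry_out(delta_pos=[[0,0.0003,0],[0,0.0006,0],[0.0003,0.001,0],[0.0006,0.0014,0],[0.0006,0.0017,0],[0.0006,0.0017,0],[0.0006,0.0017,0]], turn=[[0,0,-0.2],[0,0,-0.4],[0,0,-0.6],[0,0,-0.8],[0,0,-1],[0,0,-1],[0,0,-1]], claw=[1,1,1,1,1,1,1])

```text
clock: 16.6
position: [0.5822, -0.0071, 0.0665]
ee_rot: [0.0, 0.628, 0.779, 0.0]
contact_force: [-0.0, -0.5, 3.9]
width: 0.0087
gripper_force: 60.4
```

```bash
python3 - <<'E'
from h import *
goal((.5823,-.0073,.0665),14)
E
```

```text
t 16.6 pos [ 0.5822 -0.0071  0.0665] yaw 12.25 w 0.0087 F [-0.  -0.5  3.9] Mz [-0.03 -0.02 -0.03] q6 -0.35
shift [-0.0005  0.0003 -0.    ] turn [ 0.0005  0.     -0.0584]
```

>>> carry_out(delta_pos=[[0,0,0],[0,0,0],[0,0,0]], turn=[[0,0,-0.058],[0,0,-0.058],[0,0,-0.058]], claw=[1,1,1])

```text
clock: 16.9
position: [0.5822, -0.0071, 0.0665]
ee_rot: [0.0, 0.615, 0.789, 0.0]
contact_force: [-0.8, -0.6, 5.5]
width: 0.0086
gripper_force: 60.5
```

```bash
python3 - <<'E'
from h import *
goal((.5823,-.0073,.0665),14)
d,w,i,rr,z,br=side(); x0,y0=272,185
m=br&(rr<.035)&(z>.045)&(z<.064); print("top ring z",m.sum(),np.percentile(z[m],[50,90]))
cv2.imwrite("pics/s7.png",cv2.resize(d["image"][y0:y0+90,x0:x0+80],(480,540),interpolation=2)[:,:,::-1])
E
```

```text
t 16.9 pos [ 0.5822 -0.0071  0.0665] yaw 14.11 w 0.0086 F [-0.8 -0.6  5.5] Mz [-0.06  0.03 -0.02] q6 -0.38
shift [-0.0005  0.0002 -0.    ] turn [0.0006 0.0001 0.0036]
top ring z 296 [0.05517803 0.05777927]
```

View pics/s7.png

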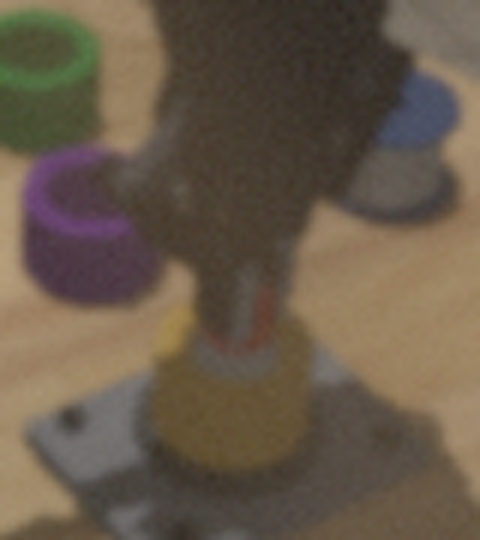

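The sleeve is flat on the flange (230,390). The thumbscrew is held at +90° from home, with the red wing showing between the pads at (255,310). I'm handing the job in.

```bash
python3 -c "
from rig import manip
print(manip.sign_off())"
```

```text
the job is handed in; nothing more can be done
None
```

The job is handed in, with no verdict shown: the wide sleeve is flat on the flange, and the thumbscrew was turned fully home, backed off about 90° and is still held in the gripper; the grip slipped along the wing at the stop (about 1.8 N m), so I regripped and re-homed gently before backing off.

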